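# Serve the round bun with the tongs

## Robot

A 6-joint arm with a two-finger parallel gripper is mounted at the origin on the work surface. World frame = base frame: x ahead of the robot, y to its left, z up, the work surface at z = 0. Lengths are in m, angles in rad, forces in N, time in s.
With the tool pointing down it reaches from about 0.35 to 1 m from the base axis. Payload 7.1 kg.
Tool frame: the origin (TCP) lies between the finger pads; the fingertips stand 11 mm ahead of it and the grasp point (between the pads) lies 8 mm behind it; z points along the fingers, y is the line along which they close (so a half turn about z gives the same grasp; the last joint's range is limited). The gripper opens to 85 mm and grips with 20 to 120 N. Pads are 22 mm wide; open, the fingers measure 114 mm over their backs; the gripper's body (76 mm by 85 mm) begins 54 mm behind the grasp point. The pads swing forward as they close: fully open they stand 13 mm farther back than shut.
Start: joints at [1.088, 0.423, 1.63, -0, 1.089, -0.019], TCP at [0.28, 0.559, 0.242] pointing down, gripper open.
Joint ranges: [-3, 3], [-0.9, 2.11], [0.09, 2.58], [-1.31, 4.45], [0.11, 2.69], [-2.54, 2.54]. Speed limits (rad/s): [2.39, 2.39, 3.01, 3.14, 3.14, 3.14].

## Interface

Orientations are given as a 3x3 rotation matrix whose columns are the frame's x, y, z axes.
In Python, from bench import readout, viewer, manip gives the robot as it stands.
- The arm moves only by the shell command python3 -m handwheel 'ROWS' [OPENING] [FORCE]. ROWS is JSON, a list of rows, each a list of 4 numbers: the shift along the tool's x, y, z scaled (see below), then the turn about the tool's z scaled (see below). In form: [[x, y, z, turn], ...]. A call has 1 to 8 rows; each row is the pose to reach, as a shift and turn from the pose commanded when the call began, along the tool's axes at that moment; what a row does not reach only later rows make up. The controller multiplies each number of a shift by 25 cm and each number of a turn by 90 degrees. A row lasts 1/8 s, in which the tool goes at most 62.5 mm and 10.7 degrees, less where a joint would pass 70% of its speed; a pose out of reach is approached as far as the arm can. A call with a number of a shift or a turn outside -1 to 1 is refused whole. A call with a gripper value outside its range is refused whole. OPENING is the closure, from 0 (fully open) to 1 (shut), set as the call begins (- or left out, the last holds). The fingers move at their own pace and stop on an object; FORCE is the grip in N (left out, the last holds). Time passes only in rows, so rows that repeat a pose let the fingers close. It gives the time, the measured TCP pose, the force, the opening and the grip force at its end, in the units of the state.
- readout.get_obs(): the state, without advancing time (a new reading comes with each control period).
- viewer.grab_frame(name): name is "scene" or "top" or "wrist"; returns (picture, depth): 384x512x3 uint8, red, green, blue; 384x512 float32, m along the optical axis (not along the pixel's ray), 0 where there is no reading.
- viewer.camera_info(name): a dict with "intrinsics" (3x3 intrinsics, pixels), "dist" ([k1, k2, p1, p2, k3] as OpenCV has them; the pictures are not rectified), "rvec" (rotation vector, rad) and "tvec" (3), from world to camera coordinates, as OpenCV has them; the wrist camera has in their place "tool_from_camera" (4x4, takes a point from camera to tool coordinates, whose origin is the TCP and whose axes are the flange's). Camera axes: x right, y down, z forward; pixel columns grow to the right and rows downward; lengths in m; the calibration is good to about 2 mm. A picture is of the moment at which its call begins: read the wrist's pose just before it. camera_info takes no time and is no camera call.
- manip.sign_off(): hands the job in; it is judged then, once.
The state is a dict: "clock": time; "joint_pos": joint angles; "qvel": joint speeds; "tau": joint torques, N m; "position": TCP position; "tool_rot": TCP orientation; "ft_force": force on the tool from outside, world axes, zero at the start; "wrist_torque": the same for the moment, N m; "width": finger opening in m; "gripper_force": force on a finger pad.
Only numpy, scipy, OpenCV 4.12 (cv2) and the standard library are available. Lean on these libraries where they do the work, as an engineer would, in place of code of your own. Each camera call takes 0.05 s, during which the arm holds its last target. There are 200 camera calls.

## Task

Pick up the serving tongs, take the round bun off the bread board with them (never with the fingers) and hold it up over the middle of the guest's white plate, about 15 cm above the counter. Finish while still holding it there with the tongs, still and not set down; leave the other two rolls on the board and do not shove or knock over the things around.

Things in the scene. Friction and masses are not known exactly. Their poses are not given: they have to be found in the camera images.
- tongs: Steel serving tongs lying open on their side on the counter, 230 mm long, 26 mm high, 0.125 kg, tips away from the robot within about 12 degrees. Origin: on the underside, on the centre line, below point tongs_pads, within 10 mm of the centre of mass; x to the tips, y to the left arm, z up. Two 3 mm strips, hinged at the bow at x = -110 mm.
- tongs_pads (a point): Where to grip the tongs: midway between the two gripping pads, 13 mm above the underside. Pads 40 mm long in x, 26 mm high, outer faces flat, parallel, 58 mm apart when open. A side needs about 6 N to start closing, 8 N on the bun. At 53 mm over the pads the tongs are held and the heads' lips still 65 mm apart; 25 to 30 N of grip then closes them on the bun, at about 42 mm over the pads.
- tongs_heads (a point): Middle between the two heads of the tongs, 103 mm ahead of point tongs_pads, 13 mm above the underside. Heads: shallow cups 36 mm long in x, 26 mm high, when open 84 mm apart inside, 75 mm between their lips, 93 mm wide over the outside. Both arms close alike; the heads come together by about 1.95 times what the pads do.
- bun: Round brown bun, domed and rigid, 50 mm across and 41 mm high, 50 g, widest from 13 to 22 mm above its flat underside. Origin: centre of its underside; z up. It stands on the bread board in one of three places in a row; the other two rolls are long: a pale straight finger roll (96 mm by 36 mm) and a curved croissant (78 mm by 40 mm).
- finger_roll: Pale straight roll, 96 x 36 mm, 36 mm high; origin: centre of its underside, x along its length (roughly the board's x). Stays on the board.
- croissant: Curved croissant, 78 x 40 mm, 36 mm high; origin: near the centre of its underside, x along its length (roughly the board's x). Stays on the board.
- board: Fixed wooden bread board, 150 x 290 x 12 mm thick, no rim, to the robot's left. Origin: centre of its underside; y runs along its long side, x across it away from the robot. The bun and the two rolls stand on it in a row along y, about 90 mm apart.
- plate: White side plate, 160 mm across and 16 mm high, loose on the counter. Origin: centre of its underside.
- salt: White salt shaker, 38 mm across, 68 mm high, to be left alone; origin: centre of its underside, z up.
- pepper: Dark pepper shaker, 38 mm across, 68 mm high, to be left alone; origin: centre of its underside, z up.
- candle: White candle jar with a wooden lid, 74 mm across, 83 mm high, to be left alone; origin: centre of its underside, z up.
- card_holder: Blank place card on a small steel foot, 85 mm wide, 62 mm high, to be left alone; origin: centre of its underside, z up.
- tumbler: Glass tumbler, 72 mm across, 100 mm high, to be left alone; origin: centre of its underside, z up.
- butter_dish: White covered butter dish, 90 x 150 mm, 68 mm high, to be left alone; origin: centre of its underside, z up.

How it is judged:
By the outcome, as a careful person would: the job done as asked, in the order asked, and still so for the second after the job is handed in, while the arm keeps its last pose, push and grip.
It also fails if it takes over 54 s, if anything falls off the work surface, if the arm or the gripper's body presses on something with over 40 N, if the wrist force passes 120 N, or if a joint passes its speed limit or range.

## Working session

There is one attempt and no reset: what is moved stays moved. The work goes in short steps, Python scripts to look and compute and a shell command to move; the robot and the scene stay as the last step left them, time stands still between calls to the robot, and variables do not carry over. Pictures are saved under pics/ and viewed, at most 10 in all, crops included, and the job is handed in when it is done.

```bash
mkdir -p pics; cat > h.py <<'E'
import numpy as np, cv2
from bench import readout, viewer, manip
def cam(n):
    c=viewer.camera_info(n); K=np.array(c["intrinsics"],float); d=np.array(c["dist"],float)
    if "rvec" in c:
        R=cv2.Rodrigues(np.array(c["rvec"],float))[0]; t=np.array(c["tvec"],float).ravel()
        return K,d,R.T,-R.T@t
    o=readout.get_obs(); T=np.array(c["tool_from_camera"]); Rt=np.array(o["tool_rot"])
    return K,d,Rt@T[:3,:3],Rt@T[:3,3]+np.array(o["position"])
def ray(c,uv,z):
    K,d,R,p=c; q=cv2.undistortPoints(np.array(uv,float).reshape(-1,1,2),K,d).reshape(-1,2)
    v=np.c_[q,np.ones(len(q))]@R.T
    return p+v*((z-p[2])/v[:,2])[:,None]
def pts(c,depth):
    K,d,R,p=c; h,w=depth.shape; uv=np.stack(np.meshgrid(np.arange(w),np.arange(h)),-1).reshape(-1,1,2).astype(float)
    q=cv2.undistortPoints(uv,K,d).reshape(-1,2)
    return ((np.c_[q,np.ones(len(q))]*depth.reshape(-1,1))@R.T+p).reshape(h,w,3)
E
python3 - <<'E'
from h import *
for n in("top","scene"):
    c=cam(n); im,d=viewer.grab_frame(n); np.savez(n+"0.npz",im=im,d=d); cv2.imwrite(f"pics/{n}0.png",im[...,::-1]); print(n,c[3],(d>0).mean())
o=readout.get_obs(); print(o)
E
```

```text
top [0.40024954 0.029891   1.17781233] 0.9961191813151041
scene [ 1.51646153 -0.04527499  0.77621847] 0.996185302734375
{'clock': 0.1, 'joint_pos': array([ 1.08800408e+00,  4.23790374e-01,  1.63063341e+00,  2.44230538e-05,
        1.08860007e+00, -1.89424437e-02]), 'qvel': array([ 0.00086332, -0.00159436, -0.00375369,  0.00105031,  0.00109747,
       -0.00034453]), 'tau': array([-1.36861385e-05, -5.58420503e+01, -2.82444710e+01, -1.32350810e-04,
        3.03100249e-03,  3.51308324e-05]), 'position': array([0.27933197, 0.55855444, 0.24159942]), 'tool_rot': array([[-8.94331659e-01,  4.47404087e-01, -6.83604541e-04],
       [ 4.47404607e-01,  8.94330776e-01, -1.25756924e-03],
       [ 4.87269612e-05, -1.43053181e-03, -9.99998976e-01]]), 'ft_force': array([-0.33977435,  0.7198058 ,  0.61474288]), 'wrist_torque': array([ 0.03374282,  0.02538138, -0.03998767]), 'gripper_force': 0.0, 'width': 0.0855162910644322}
```

View pics/top0.png

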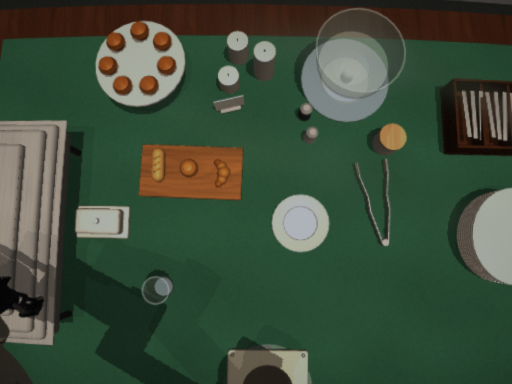

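View pics/scene0.png

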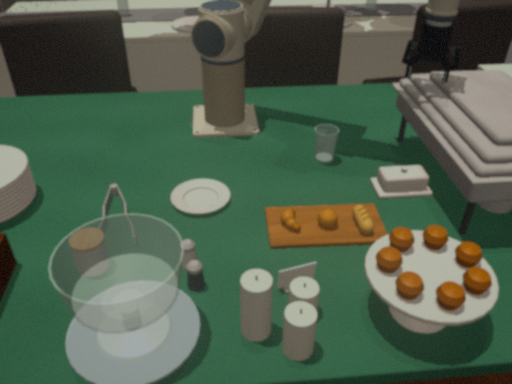

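The top view (up = +x, left = +y) shows the board at (191,172) with the bun in the middle at (188,168). The plate is at (300,223), and the tongs have their bow at (385,242) and heads at (357,165) and (387,161). The candle is at (392,137), ahead of the tongs. The scene view confirms the order in the row.

```bash
python3 - <<'E'
from h import *
f=np.load("top0.npz"); im,d=f["im"],f["d"]; c=cam("top"); P=pts(c,d); Z=P[...,2]
def box(a,b,e,g): m=np.zeros(Z.shape,bool); m[b:g,a:e]=1; return m
hsv=cv2.cvtColor(im,cv2.COLOR_RGB2HSV)
print("counter z",np.median(Z[250:300,300:350]))
# board
m=box(130,135,255,210)&(hsv[...,0]<25)&(hsv[...,1]>100)
ct=max(cv2.findContours(m.astype(np.uint8),0,2)[0],key=cv2.contourArea)
r=cv2.minAreaRect(ray(c,ct.reshape(-1,2),.012)[:,:2].astype(np.float32)); print("board",r)
# rolls
m=box(140,140,245,200)&(Z>.022)
n,l,s,ce=cv2.connectedComponentsWithStats(m.astype(np.uint8))
for i in range(1,n):
    if s[i,4]>30: q=P[l==i]; print("roll",s[i],cv2.minAreaRect(q[:,:2].astype(np.float32)),q[:,2].max())
# plate
m=box(260,185,340,260)&(hsv[...,1]<90)&(hsv[...,2]>90)
ct=max(cv2.findContours(m.astype(np.uint8),0,2)[0],key=cv2.contourArea)
print("plate",cv2.minEnclosingCircle(ray(c,ct.reshape(-1,2),.014)[:,:2].astype(np.float32)))
# tongs
m=box(345,153,400,252)&(hsv[...,1]<110)&(hsv[...,2]>70)
n,l,s,ce=cv2.connectedComponentsWithStats(m.astype(np.uint8)); print(s[1:])
for v in range(156,250,6):
    u=np.where(m[v])[0]
    if len(u):
        g=ray(c,np.c_[u,u*0+v],.024); print(v,u,g[[0,-1],:2].round(3).tolist(), Z[v,u].max().round(3))
cv2.imwrite("pics/t1.png",cv2.resize(im[145:265,335:415,::-1],None,fx=5,fy=5,interpolation=2))
for n,a in dict(candle=(370,115,412,160),s1=(296,95,316,125),s2=(300,122,322,146),tumbler=(138,270,178,308),butter=(75,200,132,240),card=(210,92,248,115),chafe=(0,120,70,345)).items():
    q=P[box(*a)&(Z>.03)]; print(n,q[:,:2].min(0).round(3),q[:,:2].max(0).round(3),q[:,2].max().round(3))
E
```

```text
counter z -0.0005454657353254344
board ((0.5954979658126831, 0.22282269597053528), (0.29004308581352234, 0.15071351826190948), 88.49604797363281)
roll [151 148  14  33 378] ((0.5035818815231323, 0.1971639096736908), (0.38595205545425415, 0.07531451433897018), 47.25251770019531) 1.1778123267260159
roll [180 159  18  18 260] ((0.5128498077392578, 0.134083092212677), (0.3064883351325989, 0.04705067723989487), 45.44804763793945) 1.1778123267260159
roll [214 159  17  28 282] ((0.5091663599014282, 0.10269980132579803), (0.2568216621875763, 0.05194787681102753), 22.326913833618164) 1.1778123267260159
plate ((0.455074280500412, -0.08634894341230392), 0.08185553550720215)
[[345 153   3   3   4]
 [393 153   1   1   1]
 [350 154   1   1   1]
 [378 154   1   1   1]
 [380 155   3   2   3]
 [388 155   2   2   2]
 [391 154   1   1   1]
 [345 156   7  10  22]
 [351 156   2   2   2]
 [361 157   1   1   1]
 [366 156   1   1   1]
 [370 157   1   1   1]
 [351 156  41  91 812]
 [350 159   2   1   2]
 [366 159   1   1   1]
 [368 158   1   1   1]
 [355 160   1   1   1]
 [364 160   1   1   1]
 [377 161   1 
[... 1805 characters left out ...]
374 388 389 390] [[0.475, -0.283], [0.475, -0.336]] 0.027
222 [374 375 376 388 389 390] [[0.458, -0.291], [0.459, -0.336]] 0.025
228 [376 377 378 388 389 390] [[0.442, -0.296], [0.442, -0.336]] 0.026
234 [378 379 380 388 389 390] [[0.425, -0.301], [0.425, -0.335]] 0.025
240 [381 382 383 384 385 386 387 388 389] [[0.409, -0.31], [0.409, -0.332]] 0.029
246 [381 383 384 385 386 387] [[0.392, -0.309], [0.392, -0.326]] 0.0
candle [ 0.4   -0.367] [0.725 0.03 ] 1.178
s1 [ 0.4   -0.113] [0.786 0.03 ] 1.178
s2 [ 0.4   -0.132] [0.715 0.03 ] 1.178
tumbler [0.238 0.03 ] [0.4   0.324] 1.178
butter [0.4  0.03] [0.484 0.53 ] 1.178
card [0.4  0.03] [0.805 0.158] 1.178
chafe [0.144 0.03 ] [0.696 0.697] 1.178
```

View pics/t1.png

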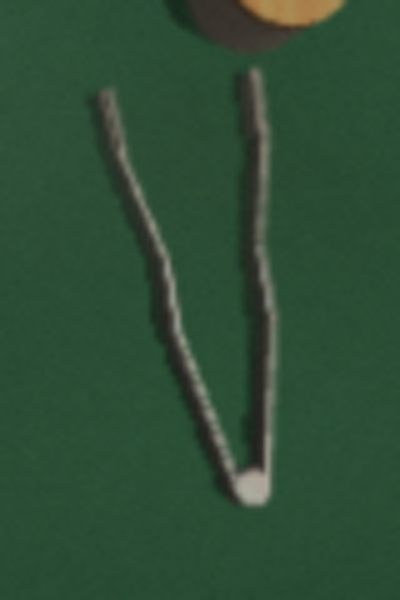

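The crop shows the tongs: bow disc at (253,487), left head tip at (107,92), right head tip at (253,72), and pads around rows 240–330. The candle is just ahead of the right tip.

```bash
python3 - <<'E'
from h import *
f=np.load("top0.npz"); im,d=f["im"],f["d"]; c=cam("top"); P=pts(c,d); P[d<=0]=-1; Z=P[...,2]
def box(a,b,e,g): m=np.zeros(Z.shape,bool); m[b:g,a:e]=1; return m
crop2full=lambda x,y:(335+(x+.5)/5-.5,145+(y+.5)/5-.5)
g=ray(c,[crop2full(*p) for p in [(253,487),(107,92),(253,72),(253,503)]],.026)[:,:2]
print("bow,Ltip,Rtip,bowend",g.round(4).tolist())
for a,bx in dict(roll=(140,140,175,200),bun=(176,150,202,185),cro=(208,150,240,195)).items():
    m=box(*bx)&(Z>.024); q=P[m][:,:2].astype(np.float32); print(a,cv2.minEnclosingCircle(q),cv2.minAreaRect(q),P[m][:,2].max(), q.min(0),q.max(0))
b=P[box(176,150,202,185)&(Z>.024)]; t=b[b[:,2]>.045]; print("bun top",t.mean(0),len(t))
m=box(345,153,400,250)&(Z>.014)&(Z<.035)
# per arm: midline along rows
h=g[1:3].mean(0); bow=g[0]; ax=(h-bow)/np.linalg.norm(h-bow); ay=np.array([-ax[1],ax[0]]); print("yaw",np.degrees(np.arctan2(ax[1],ax[0])),np.linalg.norm(h-g[3]))
q=(P[m][:,:2]-bow); X=q@ax; Y=q@ay
print(X.min(),X.max())
for x in np.arange(-.005,.25,.01):
    s=abs(X-x)<.005; L=Y[s&(Y>0)]; R=Y[s&(Y<0)]
    if len(L) and len(R): print(round(x,3),np.round([R.min(),R.mean(),R.max(),L.min(),L.mean(),L.max(),(L.mean()+R.mean())/2],4))
for n,a in dict(candle=(370,115,412,160),s1=(296,95,316,125),s2=(300,122,322,146),tumbler=(138,270,178,308),butter=(75,200,132,240),card=(210,92,248,115),chafe=(0,120,70,345)).items():
    q=P[box(*a)&(Z>.035)]; print(n,q[:,:2].min(0).round(3),q[:,:2].max(0).round(3),q[:,2].max().round(3))
E
```

```text
bow,Ltip,Rtip,bowend [[0.4033, -0.3207], [0.623, -0.2428], [0.6359, -0.3266], [0.3946, -0.3205]]
roll ((0.6111387014389038, 0.31315696239471436), 0.04582326114177704) ((0.6111507415771484, 0.31217122077941895), (0.09143943339586258, 0.03288160637021065), 0.6973657011985779) 0.05268921150104022 [0.56541544 0.29546958] [0.65686196 0.32895544]
bun ((0.6038583517074585, 0.22568638622760773), 0.02515517547726631) ((0.6025865077972412, 0.22495914995670319), (0.047448527067899704, 0.047850023955106735), 4.359137058258057) 0.055510398859283105 [0.57892954 0.20082477] [0.6270227 0.2493257]
cro ((0.5909848809242249, 0.14424698054790497), 0.03815062344074249) ((0.5918658375740051, 0.13146522641181946), (0.0760025903582573, 0.043806031346321106), 4.1038312911987305) 0.04995099763714661 [0.5529731  0.10962546] [0.629035   0.15547878]
bun top [0.60361282 0.22469825 0.04941447] 145
yaw 9.049836357755286 0.23758841021199872
-0.008994904439503414 0.248844943912841
-0.005 [-0.0088 -0.0048 -0.0009  0.0001  0.0056  0.0115  0.0004]
0.005 [-0.0102 -0.0059 -0.0003  0.0001  0.0059  0.0128  0.    ]
0.015 [-0
[... 986 characters left out ...]
311  0.0343  0.0369 -0.0003]
0.175 [-0.038  -0.0367 -0.0355  0.035   0.0367  0.0379 -0.    ]
0.185 [-0.0409 -0.0389 -0.0366  0.0362  0.039   0.0415  0.    ]
0.195 [-0.0428 -0.0407 -0.0397  0.039   0.0412  0.0428  0.0003]
0.205 [-0.0445 -0.0419 -0.0394  0.0375  0.0411  0.0439 -0.0004]
0.215 [-0.0433 -0.0426 -0.0408  0.0374  0.0417  0.0448 -0.0005]
0.225 [-0.0467 -0.0433 -0.04    0.0391  0.0429  0.0458 -0.0002]
candle [ 0.65  -0.367] [ 0.725 -0.293] 0.089
s1 [ 0.751 -0.113] [ 0.786 -0.083] 0.071
s2 [ 0.683 -0.132] [ 0.715 -0.099] 0.072
tumbler [0.238 0.253] [0.31  0.324] 0.105
butter [0.416 0.405] [0.484 0.53 ] 0.07
card [0.78  0.077] [0.805 0.158] 0.066
chafe [0.144 0.387] [0.696 0.697] 0.601
```

```bash
cat >> h.py <<'E'
def to(x,y,z,yaw):
    o=readout.get_obs(); R=np.array(o["tool_rot"]); s=R.T@(np.array([x,y,z])-o["position"])/.25
    cur=np.degrees(np.arctan2(R[1,0],R[0,0])); t=(cur-yaw+180)%360-180
    print("shift",s.round(4),"turn",round(t/90,4),"cur",o["position"].round(4),round(cur,2))
E
python3 -c "
from h import *
to(.514,-.303,.20,9.05)"; python3 -m handwheel '[[0,0,-0.25,0]]' 0
```

```text
shift [-2.3813 -2.6619  0.1701] turn 1.6041 cur [0.2793 0.5586 0.2416] 153.42
clock: 0.22
position: [0.2781, 0.5562, 0.2999]
tool_rot: [[-0.894, 0.447, -0.005], [0.447, 0.894, -0.01], [0.0, -0.012, -1.0]]
ft_force: [0.8, 0.8, 0.7]
width: 0.0855
gripper_force: 0.0
```

```bash
python3 -m handwheel '[[-0.1,-0.11,0,0.1],[-0.22,-0.24,0,0.21],[-0.34,-0.37,0,0.32],[-0.46,-0.5,0,0.43],[-0.58,-0.63,0,0.54],[-0.7,-0.76,0,0.65],[-0.82,-0.88,0,0.76],[-0.94,-1.0,0,0.86]]'; python3 -c "
from h import *
to(.514,-.303,.20,9.05)"
```

```text
clock: 1.23
position: [0.3779, 0.2288, 0.3047]
tool_rot: [[0.246, 0.969, -0.0], [0.969, -0.246, -0.0], [-0.0, -0.0, -1.0]]
ft_force: [-0.1, -1.2, 0.3]
width: 0.0854
gripper_force: 0.0
shift [-1.9274  1.0519  0.419 ] turn 0.7409 cur [0.3779 0.2288 0.3047] 75.73
```

```bash
python3 -m handwheel '[[-0.12,0.06,0,0.1],[-0.25,0.13,0,0.2],[-0.37,0.2,0,0.31],[-0.5,0.27,0,0.42],[-0.62,0.34,0,0.52],[-0.75,0.4,0,0.62],[-0.87,0.47,0,0.7],[-0.96,0.53,0,0.74]]'; python3 -c "
from h import *
to(.514,-.303,.20,9.05)"
```

```text
clock: 2.22
position: [0.4485, -0.036, 0.3046]
tool_rot: [[0.987, 0.16, -0.0], [0.16, -0.987, 0.0], [-0.0, -0.0, -1.0]]
ft_force: [1.0, 0.5, -0.2]
width: 0.0852
gripper_force: 0.0
shift [0.0878 1.0964 0.4184] turn 0.0019 cur [ 0.4485 -0.036   0.3046] 9.22
```

```bash
python3 -m handwheel '[[0.01,0.13,0.05,0],[0.02,0.26,0.1,0],[0.03,0.4,0.15,0],[0.04,0.54,0.2,0],[0.05,0.68,0.25,0],[0.07,0.82,0.3,0],[0.08,0.94,0.32,0],[0.09,1.0,0.32,0]]' 0.2 20; python3 -m handwheel '[[0,0.05,0.05,0],[0,0.1,0.08,0],[0,0.1,0.08,0],[0,0.1,0.08,0]]'; python3 - <<'E'
from h import *
to(.514,-.303,.20,9.05)
c=cam("wrist"); im,d=viewer.grab_frame("wrist"); np.savez("w1.npz",im=im,d=d); cv2.imwrite("pics/w1.png",im[...,::-1])
P=pts(c,d); P[d<=0]=-1; Z=P[...,2]
o=np.array([.4033,-.3207]); a=np.radians(9.05); ax=np.array([np.cos(a),np.sin(a)]); ay=np.array([-ax[1],ax[0]])
q=P[(Z>.014)&(Z<.035)]; q=q[:,:2]-o; X=q@ax;Y=q@ay; k=(abs(Y)<.06); print(k.sum())
for x in np.arange(-.005,.25,.01):
    s=k&(abs(X-x)<.005); L=Y[s&(Y>0)]; R=Y[s&(Y<0)]
    if len(L)>3 and len(R)>3: print(round(x,3),np.round([R.min(),R.max(),L.min(),L.max(),(L.mean()+R.mean())/2],4))
E
```

```text
clock: 3.22
position: [0.5114, -0.2786, 0.224]
tool_rot: [[0.987, 0.163, -0.001], [0.163, -0.987, 0.001], [-0.001, -0.001, -1.0]]
ft_force: [0.8, 0.8, 0.7]
width: 0.0683
gripper_force: 0.0
clock: 3.72
position: [0.5157, -0.3018, 0.2048]
tool_rot: [[0.986, 0.164, -0.0], [0.164, -0.986, 0.0], [-0.0, -0.0, -1.0]]
ft_force: [0.6, 0.7, -0.1]
width: 0.0681
gripper_force: 0.0
shift [-0.0074  0.0037  0.0193] turn 0.0043 cur [ 0.5157 -0.3018  0.2048] 9.44
2306
-0.005 [-0.0092 -0.0007  0.0005  0.0077 -0.0003]
0.005 [-0.0115 -0.0006  0.0005  0.0102 -0.0003]
0.015 [-0.0136 -0.0006  0.0006  0.0125 -0.0004]
0.025 [-0.0158 -0.0112  0.0101  0.0137 -0.0007]
0.035 [-0.0179 -0.0134  0.0124  0.0159 -0.0007]
0.045 [-0.0201 -0.0155  0.0147  0.0182 -0.0007]
0.055 [-0.022  -0.0177  0.016   0.0204 -0.0008]
0.065 [-0.0241 -0.0199  0.0181  0.0226 -0.0009]
0.075 [-0.0271 -0.0221  0.0202  0.0246 -0.001 ]
0.085 [-0.029  -0.0243  0.0224  0.0267 -0.001 ]
0.095 [-0.03   -0.0261  0.0242  0.0277 -0.001 ]
0.105 [-0.0296 -0.0261  0.024   0.0275 -0.001 ]
0.115 [-0.0304 -0.0261  0.0239  0.0274 -0.0011]
0.125 [-0.0301 -0.0262  0.0238  0.0271 -0.0012]
0.135 [-0.0315 -0.0263  0.0239  0.0289 -0.0012]
0.145 [-0.0332 -0.0285  0.026   0.0309 -0.0013]
0.155 [-0.0359 -0.0311  0.0284  0.0329 -0.0014]
0.165 [-0.0384 -0.0335  0.0307  0.0355 -0.0014]
0.175 [-0.0403 -0.0358  0.0329  0.0374 -0.0015]
0.185 [-0.0435 -0.0381  0.035   0.0399 -0.0016]
0.195 [-0.0457 -0.0402  0.0374  0.0423 -0.0016]
0.205 [-0.0462 -0.0405  0.0372  0.0429 -0.0017]
0.215 [-0.0468 -0.0413  0.0381  0.0436 -0.0017]
0.225 [-0.0481 -0.042   0.0387  0.0443 -0.0018]
0.235 [-0.0478 -0.0432  0.0395  0.0439 -0.0016]
```

View pics/w1.png

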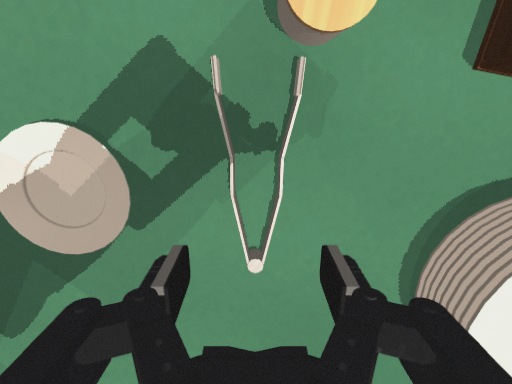

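The wrist view shows the tongs centred between the open fingers, with pads at about (233,180)/(283,178) and bow at (255,265). The wrist and top fits agree to about 1 mm.

```bash
python3 -c "
from h import *
to(.5146,-.3038,.03,8.9)"
```

```text
shift [-0.006   0.0073  0.7002] turn 0.0061 cur [ 0.5158 -0.3018  0.205 ] 9.45
```

```bash
python3 -m handwheel '[[-0.006,0.008,0.15,0.006],[-0.006,0.008,0.3,0.006],[-0.006,0.008,0.45,0.006],[-0.006,0.008,0.57,0.006],[-0.006,0.008,0.65,0.006],[-0.006,0.008,0.69,0.006],[-0.006,0.008,0.7,0.006],[-0.006,0.008,0.7,0.006]]'; python3 -m handwheel '[[0,0,0.02,0],[0,0,0.04,0],[0,0,0.05,0],[0,0,0.06,0],[0,0,0.06,0]]';  python3 -c "
from h import *
to(.5146,-.3038,.013,8.9)"
```

```text
clock: 4.78
position: [0.5152, -0.3048, 0.0306]
tool_rot: [[0.988, 0.155, 0.001], [0.155, -0.988, -0.001], [0.001, 0.001, -1.0]]
ft_force: [1.2, 0.7, 0.6]
width: 0.0681
gripper_force: 0.0
clock: 5.4
position: [0.5145, -0.3044, 0.0146]
tool_rot: [[0.988, 0.154, -0.0], [0.154, -0.988, 0.0], [-0.0, -0.0, -1.0]]
ft_force: [1.1, -0.5, 0.1]
width: 0.0685
gripper_force: 0.0
shift [ 0.0008 -0.0022  0.0063] turn -0.0002 cur [ 0.5145 -0.3044  0.0146] 8.89
```

```bash
python3 -m handwheel '[[0,0,0.006,0],[0,0,0.006,0],[0,0,0.006,0],[0,0,0.006,0]]' 0.28 20; python3 -m handwheel '[[0,0,0.004,0],[0,0,0.004,0]]'; python3 -m handwheel '[[0,0,0.004,0],[0,0,0.004,0]]'; python3 -m handwheel '[[0,0,0.004,0],[0,0,0.004,0]]'
```

```text
clock: 5.9
position: [0.5146, -0.3045, 0.0134]
tool_rot: [[0.988, 0.154, 0.0], [0.154, -0.988, -0.0], [0.0, 0.0, -1.0]]
ft_force: [0.2, -0.1, -0.1]
width: 0.0617
gripper_force: 0.0
clock: 6.15
position: [0.5146, -0.3044, 0.0123]
tool_rot: [[0.988, 0.155, -0.0], [0.155, -0.988, 0.0], [-0.0, -0.0, -1.0]]
ft_force: [0.0, 0.5, 0.3]
width: 0.0617
gripper_force: 0.0
clock: 6.4
position: [0.5145, -0.3044, 0.0112]
tool_rot: [[0.988, 0.155, -0.0], [0.155, -0.988, 0.0], [-0.0, -0.0, -1.0]]
ft_force: [-0.4, -0.3, -0.3]
width: 0.0614
gripper_force: 0.0
clock: 6.65
position: [0.5145, -0.3044, 0.0102]
tool_rot: [[0.988, 0.154, -0.0], [0.154, -0.988, 0.0], [-0.0, -0.0, -1.0]]
ft_force: [0.0, 1.1, 1.1]
width: 0.0617
gripper_force: 0.0
```

```bash
python3 -m handwheel '[[0,0,0.004,0],[0,0,0.004,0]]';python3 -m handwheel '[[0,0,0.004,0],[0,0,0.004,0]]'; python3 -m handwheel '[[0,0,0.004,0],[0,0,0.004,0]]'
```

```text
clock: 6.9
position: [0.5145, -0.3044, 0.0092]
tool_rot: [[0.988, 0.155, -0.0], [0.155, -0.988, 0.0], [-0.0, -0.0, -1.0]]
ft_force: [-0.6, 0.7, -0.3]
width: 0.0615
gripper_force: 0.0
clock: 7.15
position: [0.5146, -0.3044, 0.0082]
tool_rot: [[0.988, 0.155, -0.0], [0.155, -0.988, 0.0], [-0.0, -0.0, -1.0]]
ft_force: [-0.7, -0.1, -0.4]
width: 0.0618
gripper_force: 0.0
clock: 7.4
position: [0.5146, -0.3044, 0.0072]
tool_rot: [[0.988, 0.154, -0.0], [0.154, -0.988, 0.0], [-0.0, -0.0, -1.0]]
ft_force: [0.6, 0.0, 0.0]
width: 0.0618
gripper_force: 0.0
```

```bash
python3 -m handwheel '[[0,0,0,0],[0,0,0,0],[0,0,0,0],[0,0,0,0],[0,0,0,0]]' 0.33 20;  python3 -m handwheel '[[0,0,0,0],[0,0,0,0],[0,0,0,0],[0,0,0,0],[0,0,0,0]]' 0.38 20
```

```text
clock: 8.02
position: [0.5146, -0.3044, 0.0074]
tool_rot: [[0.988, 0.154, 0.0], [0.154, -0.988, 0.0], [0.0, -0.0, -1.0]]
ft_force: [0.6, 2.1, 4.1]
width: 0.0574
gripper_force: 7.0
clock: 8.65
position: [0.5151, -0.3047, 0.0082]
tool_rot: [[0.988, 0.154, 0.001], [0.154, -0.988, -0.001], [0.001, 0.001, -1.0]]
ft_force: [-0.6, 1.8, 9.2]
width: 0.0535
gripper_force: 10.8
```

```bash
python3 -m handwheel '[[0,0,-0.03,0],[0,0,-0.08,0],[0,0,-0.16,0],[0,0,-0.26,0],[0,0,-0.36,0],[0,0,-0.44,0],[0,0,-0.48,0],[0,0,-0.48,0]]'; python3 - <<'E'
from h import *
c=cam("wrist"); im,d=viewer.grab_frame("wrist"); cv2.imwrite("pics/w2.png",im[...,::-1]); np.savez("w2.npz",im=im,d=d)
o=readout.get_obs(); print(o["position"],o["width"],o["gripper_force"],o["ft_force"])
P=pts(c,d); P[d<=0]=-9; R=np.array(o["tool_rot"]); Q=(P-o["position"])@R  # tool coords
k=(Q[...,2]<.06)&(Q[...,0]>.02)&(Q[...,0]<.15)&(abs(Q[...,1])<.06); q=Q[k]
for x in np.arange(.03,.15,.01):
    s=abs(q[:,0]-x)<.005; L=q[s&(q[:,1]>0)]; r=q[s&(q[:,1]<0)]
    if len(L)>3 and len(r)>3: print(x.round(3),np.round([r[:,1].min(),r[:,1].max(),L[:,1].min(),L[:,1].max(),(L[:,1].mean()+r[:,1].mean())/2,np.percentile(L[:,2],10),np.percentile(r[:,2],10)],4))
to(.603-.12,.225,.2,0)
E
```

```text
clock: 9.65
position: [0.5149, -0.3046, 0.1281]
tool_rot: [[0.988, 0.155, 0.001], [0.155, -0.988, -0.001], [0.001, 0.001, -1.0]]
ft_force: [-0.2, -0.6, -1.3]
width: 0.0533
gripper_force: 7.0
[ 0.51444675 -0.30437403  0.12726048] 0.05277151514145861 7.022649720311165 [ 0.56108027 -0.01393546 -1.34949125]
0.03 [-0.0277 -0.0224  0.0242  0.0292  0.0009 -0.017  -0.017 ]
0.04 [-0.0298 -0.0244  0.0263  0.0315  0.0009 -0.0171 -0.0168]
0.05 [-0.0319 -0.0266  0.0284  0.0338  0.001  -0.0169 -0.0169]
0.06 [-0.0338 -0.0284  0.0305  0.0361  0.001  -0.0169 -0.017 ]
0.07 [-0.0358 -0.0305  0.0324  0.0379  0.0011 -0.017  -0.0169]
0.08 [-0.038  -0.0325  0.0346  0.0402  0.0011 -0.017  -0.0171]
0.09 [-0.0389 -0.0323  0.0349  0.0413  0.0011 -0.0173 -0.0173]
0.1 [-0.0391 -0.0331  0.0352  0.0417  0.0012 -0.0173 -0.0171]
0.11 [-0.0397 -0.0332  0.0355  0.0421  0.0012 -0.017  -0.0172]
0.12 [-0.037  -0.0338  0.0366  0.0395  0.0013 -0.0032 -0.0036]
shift [ 0.2028 -2.1115 -0.2909] turn 0.0987 cur [ 0.5144 -0.3044  0.1273] 8.89
```

View pics/w2.png

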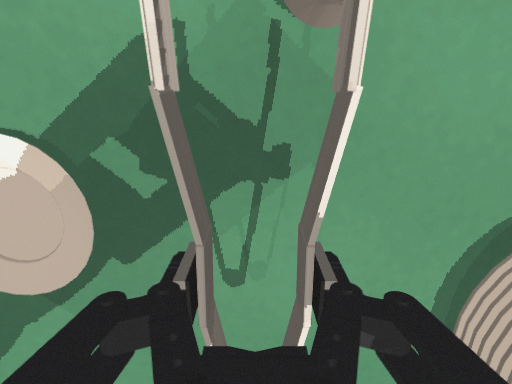

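The wrist view shows the tongs held squarely in the pads. The heads are at (160,45)/(350,45), symmetric and level.

```bash
python3 -m handwheel '[[0.01,-0.04,-0.08,0],[0.03,-0.14,-0.16,0],[0.04,-0.28,-0.24,0],[0.06,-0.44,-0.29,0],[0.07,-0.6,-0.29,0],[0.08,-0.76,-0.29,0],[0.09,-0.9,-0.29,0],[0.1,-1,-0.29,0]]';  python3 -m handwheel '[[0.01,-0.14,0,0.02],[0.03,-0.28,0,0.04],[0.04,-0.42,0,0.06],[0.06,-0.56,0,0.08],[0.07,-0.7,0,0.1],[0.08,-0.84,0,0.1],[0.09,-0.94,0,0.11],[0.09,-0.98,0,0.11]]'; python3 -c "
from h import *
to(.500,.224,.1,-1.5)"
```

```text
clock: 10.7
position: [0.5001, -0.0516, 0.2003]
tool_rot: [[0.988, 0.156, -0.0], [0.156, -0.988, 0.0], [-0.0, -0.0, -1.0]]
ft_force: [-0.1, -0.6, -1.2]
width: 0.0532
gripper_force: 7.0
clock: 11.7
position: [0.4846, 0.1934, 0.2002]
tool_rot: [[1.0, -0.016, -0.0], [-0.016, -1.0, 0.0], [-0.0, -0.0, -1.0]]
ft_force: [0.4, -0.1, -0.7]
width: 0.053
gripper_force: 7.0
shift [ 0.0598 -0.1233  0.4008] turn 0.0067 cur [0.4846 0.1934 0.2002] -0.9
```

```bash
python3 -m handwheel '[[0.03,-0.06,0.1,0],[0.06,-0.12,0.2,0.006],[0.06,-0.123,0.3,0.006],[0.06,-0.123,0.36,0.006],[0.06,-0.123,0.38,0.006],[0.06,-0.123,0.38,0.006],[0.06,-0.123,0.38,0.006]]'; python3 - <<'E'
from h import *
c=cam("wrist"); im,d=viewer.grab_frame("wrist"); cv2.imwrite("pics/w3.png",im[...,::-1])
o=readout.get_obs(); print(o["position"],o["width"],o["gripper_force"])
P=pts(c,d); P[d<=0]=-9; R=np.array(o["tool_rot"]); Q=(P-o["position"])@R
k=(P[...,2]>.026)&(P[...,2]<.058)&(abs(Q[...,1])<.034)&(Q[...,0]>.06)&(Q[...,0]<.15)
q=Q[k].astype(np.float32); print("bun tool",k.sum(),cv2.minEnclosingCircle(q[:,:2]),cv2.minAreaRect(q[:,:2]))
print("bun world",cv2.minEnclosingCircle(P[k][:,:2].astype(np.float32)),P[k][:,2].max())
k=(Q[...,2]<.0)&(Q[...,0]>.085)&(Q[...,0]<.12)&(abs(Q[...,1])<.06); print("heads",[Q[k&(s*Q[...,1]>0)].mean(0).round(4) for s in(1,-1)])
E
```

```text
clock: 12.58
position: [0.5012, 0.2225, 0.1057]
tool_rot: [[1.0, -0.027, 0.001], [-0.027, -1.0, 0.001], [0.001, -0.001, -1.0]]
ft_force: [0.3, -0.3, -1.1]
width: 0.0531
gripper_force: 7.0
[0.50113138 0.22252453 0.10567635] 0.05303930560495514 7.027744799852371Traceback (most recent call last):
  File "<stdin>", line 6, in <module>
cv2.error: OpenCV(4.12.0) /io/opencv/modules/imgproc/src/shapedescr.cpp:201: error: (-215:Assertion failed) count >= 0 && (depth == CV_32F || depth == CV_32S) in function 'minEnclosingCircle'
```

View pics/w3.png

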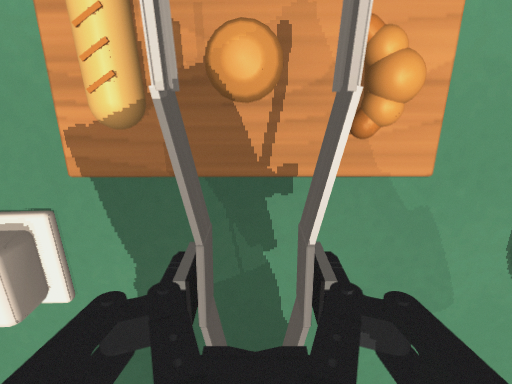

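The wrist view shows the bun between the heads: outline x 205–283, y 17–102, centre about (244,60). The heads are at (160,45)/(352,45), with the finger roll and the croissant outside them.

```bash
python3 - <<'E'
from h import *
c=cam("wrist"); im,d=viewer.grab_frame("wrist"); o=readout.get_obs(); R=np.array(o["tool_rot"])
P=pts(c,d); print(d[60,244],P[60,244],P[130,244],P[40,160])
f=lambda uv,z:((ray(c,uv,z)-o["position"])@R).round(4)
print(f([(205,60),(283,60),(244,17),(244,102)],.030))
k=np.zeros(d.shape,bool); k[10:110,200:290]=1; k&=(d>0)&(P[...,2]>.03); q=P[k]; print(k.sum())
if k.sum()>50: print(cv2.minEnclosingCircle(q[:,:2].astype(np.float32)), cv2.minEnclosingCircle(((q-o["position"])@R)[:,:2].astype(np.float32)))
E
```

```text
0.1697557 [0.60307191 0.22555751 0.05115239] [0.55909986 0.22863035 0.01103553] [0.60537696 0.25645643 0.10770932]
[[ 0.104  -0.0314  0.0758]
 [ 0.104   0.0185  0.0757]
 [ 0.1283 -0.0062  0.0758]
 [ 0.0782 -0.0067  0.0757]]
5256
((0.6041402220726013, 0.22644053399562836), 0.025257399305701256) ((0.10282375663518906, -0.00666314410045743), 0.025257080793380737)
```

```bash
python3 -m handwheel '[[0,-0.015,0.05,0],[0,-0.03,0.1,0],[0,-0.03,0.12,0],[0,-0.03,0.12,0],[0,-0.03,0.12,0],[0,-0.03,0.12,0]]'; python3 - <<'E'
from h import *
c=cam("wrist"); im,d=viewer.grab_frame("wrist"); o=readout.get_obs(); R=np.array(o["tool_rot"])
P=pts(c,d); Q=(P-o["position"])@R
k=(d>0)&(P[...,2]>.03)&(P[...,2]<.06)&(abs(Q[...,1])<.03)&(Q[...,0]>.07)&(Q[...,0]<.14); q=Q[k]; print(k.sum(),cv2.minEnclosingCircle(np.ascontiguousarray(q[:,:2],np.float32)),q.mean(0))
k=(d>0)&(Q[...,2]<.0)&(Q[...,0]>.085)&(Q[...,0]<.12)&(abs(Q[...,1])<.06); print("heads",[(Q[k&(s*Q[...,1]>0)].min(0).round(4),Q[k&(s*Q[...,1]>0)].max(0).round(4)) for s in(1,-1)])
to(.5012,.2289,.029,-1.5)
E
```

```text
clock: 13.42
position: [0.5011, 0.23, 0.0751]
tool_rot: [[1.0, -0.027, 0.001], [-0.027, -1.0, 0.0], [0.001, -0.0, -1.0]]
ft_force: [-0.1, -0.1, -0.7]
width: 0.0532
gripper_force: 7.0
7448 ((0.10321791470050812, 0.0007886482053436339), 0.025174658745527267) [0.10254913 0.00076729 0.02920386]
heads [(array([ 0.0851,  0.0345, -0.018 ]), array([ 0.1171,  0.0416, -0.    ])), (array([ 0.0851, -0.0403, -0.0185]), array([ 0.1171, -0.033 , -0.    ]))]
shift [0.0006 0.0041 0.1846] turn -0.0007 cur [0.501  0.2299 0.0752] -1.56
```

```bash
python3 -m handwheel '[[0,0,0.03,0],[0,0,0.07,0],[0,0,0.11,0],[0,0,0.14,0],[0,0,0.165,0],[0,0,0.18,0],[0,0,0.185,0],[0,0,0.185,0]]'; python3 -m handwheel '[[0,0,0,0],[0,0,0,0],[0,0,0,0],[0,0,0,0],[0,0,0,0]]' 0.44 25
```

```text
clock: 14.48
position: [0.5009, 0.23, 0.0287]
tool_rot: [[1.0, -0.027, 0.0], [-0.027, -1.0, 0.0], [0.0, -0.0, -1.0]]
ft_force: [0.9, -0.1, -1.5]
width: 0.053
gripper_force: 7.0
clock: 15.1
position: [0.5009, 0.2299, 0.0286]
tool_rot: [[1.0, -0.027, 0.0], [-0.027, -1.0, 0.0], [0.0, -0.0, -1.0]]
ft_force: [0.0, 0.1, -1.1]
width: 0.0478
gripper_force: 7.7
```

```bash
python3 -m handwheel '[[0,0,0,0],[0,0,0,0],[0,0,0,0],[0,0,0,0]]' 0.5 28; python3 -m handwheel '[[0,0,0,0],[0,0,0,0],[0,0,0,0],[0,0,0,0],[0,0,0,0],[0,0,0,0],[0,0,0,0],[0,0,0,0]]' 0.6 28
```

```text
clock: 15.6
position: [0.5008, 0.2299, 0.0286]
tool_rot: [[1.0, -0.027, 0.0], [-0.027, -1.0, 0.0], [0.0, -0.0, -1.0]]
ft_force: [0.7, -0.2, -0.5]
width: 0.0427
gripper_force: 8.4
clock: 16.6
position: [0.5008, 0.2299, 0.0286]
tool_rot: [[1.0, -0.027, 0.0], [-0.027, -1.0, 0.0], [0.0, -0.0, -1.0]]
ft_force: [-0.1, 0.6, -1.0]
width: 0.0405
gripper_force: 28.3
```

```bash
python3 -m handwheel '[[0,0,-0.02,0],[0,0,-0.06,0],[0,0,-0.12,0],[0,0,-0.2,0],[0,0,-0.28,0],[0,0,-0.35,0],[0,0,-0.38,0],[0,0,-0.38,0]]'; python3 - <<'E'
from h import *
c=cam("wrist"); im,d=viewer.grab_frame("wrist"); cv2.imwrite("pics/w4.png",im[...,::-1]); o=readout.get_obs(); R=np.array(o["tool_rot"])
P=pts(c,d); Q=(P-o["position"])@R
k=(d>0)&(Q[...,2]<.02)&(abs(Q[...,1])<.024)&(Q[...,0]>.07)&(Q[...,0]<.14); q=Q[k]; print("bun",k.sum(),q.min(0),q.max(0),o["position"],o["width"])
E
```

```text
clock: 17.6
position: [0.501, 0.23, 0.1242]
tool_rot: [[1.0, -0.027, 0.001], [-0.027, -1.0, 0.0], [0.001, -0.0, -1.0]]
ft_force: [0.4, -0.1, -2.3]
width: 0.0403
gripper_force: 28.5
bun 12886 [ 0.07002363 -0.02399942 -0.02499478] [0.12019205 0.02399684 0.01077981] [0.50067855 0.22985121 0.12353892] 0.040371084772491
```

View pics/w4.png

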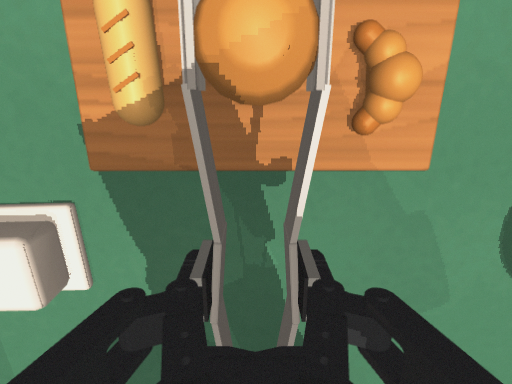

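The wrist view shows the bun at (257,40) clamped between the heads, off the board, with both rolls left in place.

```bash
python3 -m handwheel '[[-0.01,0.03,-0.03,-0.02],[-0.03,0.09,-0.07,-0.06],[-0.06,0.19,-0.12,-0.1],[-0.09,0.31,-0.15,-0.15],[-0.12,0.43,-0.16,-0.2],[-0.15,0.54,-0.16,-0.25],[-0.17,0.62,-0.16,-0.28],[-0.18,0.65,-0.16,-0.3]]'; python3 -c "
from h import *
to(.4035,-.1755,.163,60)"
```

```text
clock: 18.65
position: [0.4504, 0.0676, 0.1628]
tool_rot: [[0.903, 0.43, -0.002], [0.43, -0.903, -0.0], [-0.002, -0.001, -1.0]]
ft_force: [0.1, 0.7, -1.2]
width: 0.0408
gripper_force: 28.6
shift [-5.872e-01  7.974e-01 -2.000e-04] turn -0.3839 cur [0.4504 0.0676 0.1628] 25.45
```

```bash
python3 -m handwheel '[[-0.04,0.05,0,-0.02],[-0.12,0.16,0,-0.07],[-0.22,0.3,0,-0.13],[-0.33,0.45,0,-0.2],[-0.44,0.6,0,-0.27],[-0.52,0.71,0,-0.33],[-0.57,0.77,0,-0.37],[-0.587,0.797,0,-0.384]]'; python3 -m handwheel '[[0,0,0,0],[0,0,0,0],[0,0,0,0],[0,0,0,0]]'; python3 - <<'E'
from h import *
to(.4035,-.1755,.163,60)
c=cam("top"); im,d=viewer.grab_frame("top"); cv2.imwrite("pics/t5.png",im[...,::-1])
P=pts(c,d); hsv=cv2.cvtColor(im,cv2.COLOR_RGB2HSV)
m=(hsv[...,0]<22)&(hsv[...,1]>130)&(d>0)&(P[...,2]>.14)&(P[...,2]<.2)
m[:180]=0; q=P[m]; print("bun",m.sum(),q.min(0),q.max(0)) if m.any() else print("hidden")
c=cam("wrist"); im,d=viewer.grab_frame("wrist"); o=readout.get_obs(); R=np.array(o["tool_rot"]); P=pts(c,d); hsv=cv2.cvtColor(im,cv2.COLOR_RGB2HSV)
Q=(P-o["position"])@R; k=(d>0)&(Q[...,2]<.02)&(abs(Q[...,1])<.024)&(Q[...,0]>.07)&(Q[...,0]<.14); print("buntop z",P[k][:,2].max())
w=(d>0)&(P[...,2]<.03)&(P[...,2]>.004)&(hsv[...,1]<90); q=P[w][:,:2]; q=q[np.linalg.norm(q-[.455,-.086],axis=1)<.11]; print("plate pts",len(q),cv2.minEnclosingCircle(np.ascontiguousarray(q,np.float32)) if len(q) else 0)
cv2.imwrite("pics/w5.png",im[...,::-1])
E
```

```text
clock: 19.65
position: [0.4037, -0.1752, 0.1628]
tool_rot: [[0.5, 0.866, -0.001], [0.866, -0.5, 0.001], [-0.0, -0.002, -1.0]]
ft_force: [-0.4, -0.3, -1.8]
width: 0.0403
gripper_force: 28.6
clock: 20.15
position: [0.4046, -0.1739, 0.1635]
tool_rot: [[0.499, 0.866, -0.0], [0.866, -0.499, 0.0], [0.0, -0.0, -1.0]]
ft_force: [0.3, -0.4, -1.5]
width: 0.0404
gripper_force: 28.6
shift [-0.0077 -0.0006  0.0021] turn 0.0004 cur [ 0.4046 -0.1739  0.1635] 60.04
bun 292 [ 0.43258611 -0.10589919  0.16608578] [ 0.47784176 -0.06328999  0.18830372]
buntop z 0.18810502102207827
plate pts 7487 ((0.4561106562614441, -0.08622095733880997), 0.0800262987613678)
```

View pics/t5.png

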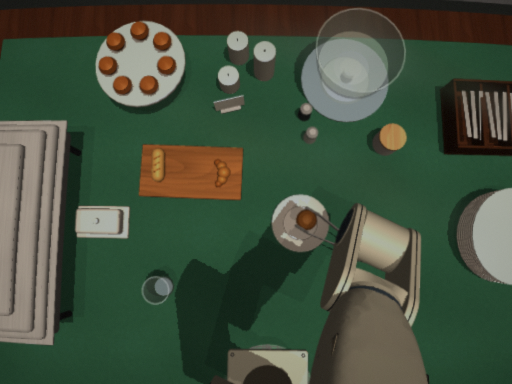

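View pics/w5.png

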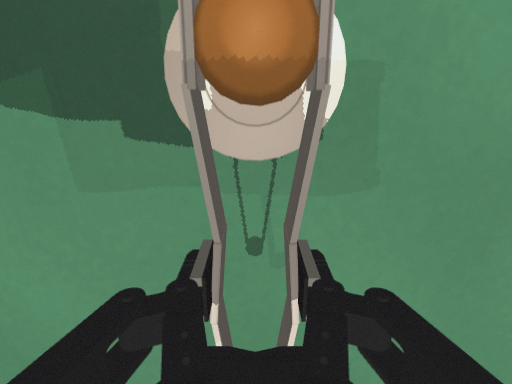

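The top view shows the bun at (306,219) over the plate, its small offset from the plate centre being parallax. The rolls are on the board at (158,165) and (222,172), and everything else is undisturbed. The wrist view shows the bun clamped over the plate centre.

```bash
python3 -c "
from bench import manip
print(manip.sign_off())"
```

```text
the job is handed in; nothing more can be done
None
```

I handed the job in with the tongs holding the bun still, within about 2 mm of the plate's centre and its underside about 147 mm above the counter; both rolls stayed on the board and nothing else moved.

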